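# Hook the sample tray closer

### The job

Of the two steel trays at the back, the one with the glass beaker in it is wanted here. Hook your fingertips behind its far wall and drag it flat along the worktop towards you, until the foot of its front wall stands on the strip of dark tape, with the front wall parallel to the strip. Leave the beaker standing in the tray and the other tray, the bottle and the brass weight where they are, and let go.

Things in the scene. Friction and masses are not known exactly. Their poses are not given: they have to be found in the camera images.
- tray: Wanted tray, the left or right of two alike: loose, open, plain sheet steel, 130 mm deep (x), 180 wide (y), 40 high, walls and floor 3 mm; rolled rim stands 3.5 mm outside the walls, top 43 mm up. About 0.35 kg; holds the beaker. Origin: centre of the underside. x points to its far wall (away from the robot, within 9 degrees at the start), y left, z up. Worktop clear for 60 mm behind it.
- tray_far_wall: Far wall of the wanted tray, part of it: 180 mm wide, 3 mm thick. Origin: foot of the wall on the tray's floor, 63.5 mm from the tray's centre along its x. The rim's outer edge lies 5 mm further along x, the outer face 1.5 mm. Pushed at one narrow point the tray may swing round; two fingertips spread 60 to 90 mm on this wall keep it square.
- tray_front (a point): Foot of the wanted tray's front wall: middle of the outer face at the worktop, 65 mm from the tray's centre towards the robot (the tray's -x).
- tape_line: Strip of dark grey tape stuck flat on the worktop along its front, in front of both trays, 19 mm wide (x) and 800 mm long (y), too thin to hinder sliding. Origin: its middle; x points away from the robot, y along the strip.
- beaker: Small glass beaker with a pale blue filling (rigid), 54 mm in diameter, 70 mm high, standing loose in the wanted tray, nearer its front wall than its far wall or at the middle. Origin: centre of its underside, z up.
- other_tray: The other tray, alike in every way but holding only a red-brown rubber stopper (34 mm wide, 25 mm high). To be left alone. Origin and axes as for the wanted tray.
- brown_bottle: Brown bottle with a black cap, 51 mm in diameter, 106 mm high, standing loose between the two trays' lanes. To be left alone. Origin: centre of its underside.
- weight: Brass balance weight with a knob, 27 mm in diameter, 34 mm high, standing loose near the bottle. To be left alone. Origin: centre of its underside.
There are look-alikes about, which are no part of the job. Of the things like the beaker, leave any that is green or purple; of the rest the smaller one is meant.

How it is judged:
On the way:
1. The tray is being dragged (more than 20 mm from its start) with the fingers on its far wall (contact force between the fingers and tray_far_wall above 0.2 N and distance of tray from where it was at the start of the episode above 0.02 m), for 0.1 s.
At the end, for the whole second after the job is handed in: The foot of the wanted tray's front wall lies within 12 mm of the tape strip's centre line, the front wall within 10 degrees of parallel to the strip, the tray flat on the worktop and at rest, the beaker standing upright on the tray's floor (x of tray_front in the frame of tape_line between -0.012 and 0.012 m and angle between the x axis of tray and the x axis of tape_line, either way round below 0.175 rad and height (world z) of tray below 0.006 m and angle between tray's own z axis and vertical below 0.05 rad and linear speed of each of tray, beaker below 0.02 m/s and angle between beaker's own z axis and vertical below 0.1 rad and x of beaker in the frame of tray between -0.065 and 0.065 m and y of beaker in the frame of tray between -0.09 and 0.09 m and z of beaker in the frame of tray between -0.005 and 0.015 m); the robot touches nothing.
It fails at once if the wanted tray is lifted or tipped (its middle more than 15 mm off the worktop, or tilted over 11 degrees) (height (world z) of tray above 0.015 m or angle between tray's own z axis and vertical above 0.2 rad).
It fails at once if the beaker is knocked over (tilted more than 25 degrees) (angle between beaker's own z axis and vertical above 0.44 rad).
It fails at once if the other tray, the brown bottle or the weight is moved by more than 20 mm or the bottle tilted over 25 degrees (distance of any of other_tray, brown_bottle, weight from where it was at the start of the episode above 0.02 m or angle between brown_bottle's own z axis and vertical above 0.44 rad).
It also fails if it takes over 32 s, if anything falls off the work surface, if the arm or the gripper's body presses on something with over 40 N, if the wrist force passes 120 N, or if a joint passes its speed limit or range.

### The arm

A 7-joint arm with a two-finger parallel gripper is mounted at the origin on a cart in front of the work surface, level with it; the furniture and walls round the work are solid. World frame = base frame: x ahead of the robot, y to its left, z up, the work surface at z = 0. Lengths are in m, angles in rad, forces in N, time in s.
With the tool pointing down it reaches from about 0.425 to 0.975 m from the base axis. Payload 16.7 kg.
Tool frame: the origin (TCP) lies between the finger pads; the fingertips stand 25 mm ahead of it and the grasp point (between the pads) lies 6 mm ahead of it; z points along the fingers, y is the line along which they close (so a half turn about z gives the same grasp; the last joint's range is limited). The gripper opens to 85 mm and grips with 20 to 120 N. Pads are 22 mm wide; open, the fingers measure 114 mm over their backs; the gripper's body (76 mm by 85 mm) begins 54 mm behind the grasp point. The pads swing forward as they close: fully open they stand 13 mm farther back than shut.
Start: joints at [-1.427, 0.426, 0.074, 1.606, -0.034, 1.111, -0.067], TCP at [0.195, 0.646, 0.256] pointing down, gripper open.
Joint ranges: [-2.85, 2.85], [-0.5, 2.14], [-1.23, 1.37], [0.21, 2.46], [-1.02, 4.16], [0.16, 2.05], [-2.73, 2.73]. Speed limits (rad/s): [1.89, 1.89, 2.39, 2.39, 3.01, 3.01, 3.01].

### API

Orientations are given as a unit quaternion [w, x, y, z].
In Python, from bench import env gives the robot as it stands. The module is installed in compiled form; this text tells all that it offers.
- The arm moves only by the tool step_arm, never from a script. Its argument "deltas" is a list that holds one entry, the list of rows, each a list of 7 numbers: the shift along the tool's x, y, z in m, then the turn, a rotation vector about the tool's x, y, z in rad, then the finger opening in m, from 0 to 0.0854. A call has 1 to 20 rows; each row shifts and turns the commanded pose from where the row before left it, along the tool's axes as they then stand; what a row does not reach is not made up. A row lasts 1/12 s, in which the tool goes at most 41.7 mm and 7.16 degrees, less where a joint would pass 70% of its speed; a pose out of reach is approached as far as the arm can. A call is refused whole if a number of a shift passes 0.0417 or a number of a turn 0.125, either way. A call with a gripper value outside its range is refused whole. The fingers move at their own pace and stop on an object; "squeeze" is the grip in N (left out, the last holds). Time passes only in rows, so rows that do not move let the fingers close. It gives the time, the measured TCP pose, the force, the opening and the grip force at its end, in the units of the state.
- env.get_state(): the state, without advancing time (a new reading comes with each control period).
- env.get_image(name): name is "scene" or "side" or "wrist"; returns a dict with "image" (400x640x3 uint8, red, green, blue), "fx", "fy", "cx", "cy" (pixels), "rvec" (rotation vector, rad) and "tvec" (3), from world to camera coordinates, as OpenCV has them; the wrist camera has in their place "hand_eye" (4x4, takes a point from camera to tool coordinates, whose origin is the TCP and whose axes are the flange's). Camera axes: x right, y down, z forward; pixel columns grow to the right and rows downward; lengths in m; the calibration is good to about 2 mm. A picture is of the moment at which its call begins: read the wrist's pose just before it. There is no depth.
- env.finish_job(): hands the job in; it is judged then, once.
The state is a dict: "t": time; "q": joint angles; "joint_vel": joint speeds; "joint_torque": joint torques, N m; "tool_pos": TCP position; "ee_rot": TCP orientation; "force": force on the tool from outside, world axes, zero at the start; "torque": the same for the moment, N m; "finger_gap": finger opening in m; "grasp_force": force on a finger pad.
Only numpy, scipy, OpenCV 4.12 (cv2) and the standard library are available. Lean on these libraries where they do the work, as an engineer would, in place of code of your own. Each camera call takes 0.05 s, during which the arm holds its last target. There are 200 camera calls.

## Working session

There is one attempt and no reset: what is moved stays moved. The work goes in short steps, Python scripts to look and compute and a tool call to move; the robot and the scene stay as the last step left them, time stands still between calls to the robot, and variables do not carry over. Pictures are saved under pics/ and viewed, at most 10 in all, crops included, and the job is handed in when it is done.

Besides the shell and the picture viewer there is one more tool, called by a JSON object that holds its "name" and its "arguments", one argument or row to a line. step_arm: Moves the arm, as the interface text tells. Its arguments: {"type":"object","properties":{"deltas":{"type":"array","items":{"type":"array","items":{"type":"array","items":{"type":"number"}}}},"squeeze":{"type":"number"}},"required":["deltas"]}

```bash
mkdir -p pics; cat > h.py <<'E'
import numpy as np, cv2
from bench import env
def snap(n,f):
    s=env.get_state(); d=env.get_image(n); cv2.imwrite('pics/'+f,d['image'][:,:,::-1]); np.save('pics/'+f[:-4]+'.npy',{k:v for k,v in d.items()},allow_pickle=True); return s,d
def ray(f,u,v,z):
    d=np.load('pics/'+f+'.npy',allow_pickle=True).item()
    R=cv2.Rodrigues(np.array(d['rvec'],float))[0]; t=np.array(d['tvec'],float).ravel()
    c=-R.T@t; r=R.T@np.array([(u-d['cx'])/d['fx'],(v-d['cy'])/d['fy'],1]); return c+r*(z-c[2])/r[2]
E
python3 - <<'E'
from h import *
for n in ('scene','side'):
    s,d=snap(n,n+'0.png')
    print(n,d['fx'],ray(n+'0',320,200,0))
print(s)
E
```

```text
scene 486.95984425858654 [ 0.56251072 -0.08299336  0.        ]
side 378.9281091188186 [0.58619648 0.01466704 0.        ]
{'t': 0.05, 'q': array([-1.42745824,  0.4267152 ,  0.0738692 ,  1.60657965, -0.03407222,
        1.1107954 , -0.06712649]), 'joint_vel': array([ 1.24368032e-04,  7.31142495e-04,  4.95056504e-04, -2.80990321e-03,
        2.74536534e-05,  9.71270245e-04, -6.80623473e-04]), 'joint_torque': array([ 7.20742522e-03, -9.52474165e+01,  3.77347693e+00, -4.64904714e+01,
        1.91644079e-02,  6.69030022e-03,  3.10539792e-05]), 'tool_pos': array([0.19479153, 0.64590837, 0.25563441]), 'ee_rot': array([-2.93064636e-05,  1.45926902e-01,  9.89295181e-01, -6.18424877e-04]), 'force': array([-0.15298048, -0.66037802, -0.38961402]), 'torque': array([ 0.00183442, -0.02239481,  0.01248966]), 'grasp_force': 0.0, 'finger_gap': 0.08541742386801468}
```

View pics/scene0.png

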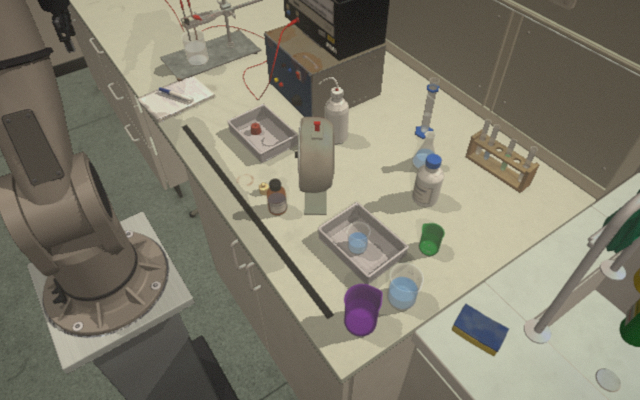

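View pics/side0.png

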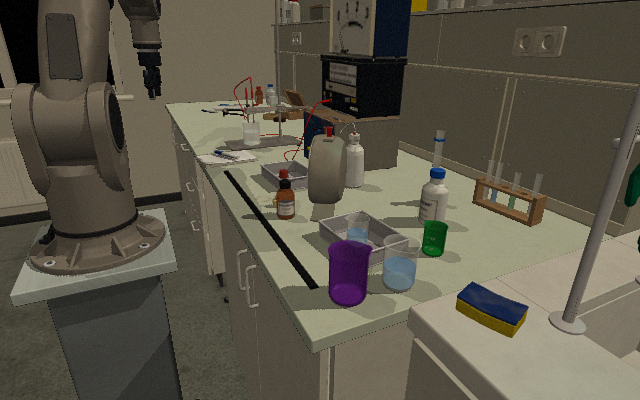

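The scene view shows the beaker at (358,240) in the right-hand tray, which spans about (319–408, 204–277). The tape runs from (185,127) to (330,315). A green cup stands just behind the tray at (431,240), and large beakers stand to its right. I'll enlarge this area.

```bash
python3 - <<'E'
import cv2
a=cv2.imread('pics/scene0.png')[190:340,270:470]
cv2.imwrite('pics/c1.png',cv2.resize(a,None,fx=4,fy=4,interpolation=cv2.INTER_CUBIC))
E
```

```text
(no output)
```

View pics/c1.png

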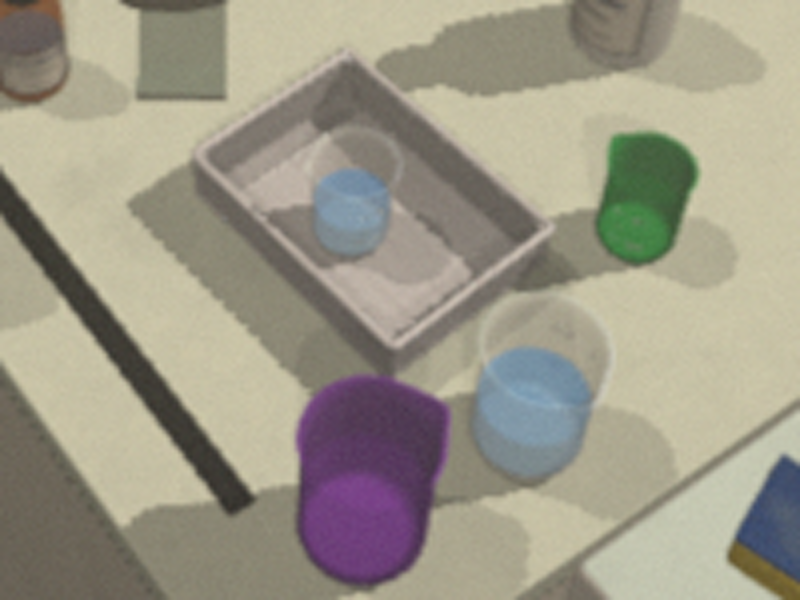

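```bash
python3 - <<'E'
from h import *
P=lambda x,y,z:ray('scene0',(x+.5)/4-.5+270,(y+.5)/4-.5+190,z)
C=np.array([P(x,y,.043)[:2] for x,y in [(196,153),(348,52),(552,229),(396,350)]])
print('FL BL BR FR',C.round(4).tolist(),'c',C.mean(0).round(4))
print('sides',[np.linalg.norm(C[i]-C[i-1]).round(4) for i in range(4)])
x=(C[1]+C[2]-C[0]-C[3]);y=C[0]+C[1]-C[2]-C[3]
print('yaw deg',np.degrees(np.arctan2(x[1],x[0])),np.degrees(np.arctan2(-y[0],y[1])))
print('tape',P(243,506,0),ray('scene0',185,127,0))
for n,q in dict(beaker=(350,240),big=(528,445),purple=(360,540),green=(634,235),pad=(182,98),bottle=(30,85)).items(): print(n,P(*q,0).round(3))
E
```

```text
FL BL BR FR [[0.4871, -0.187], [0.6148, -0.1754], [0.6305, -0.3565], [0.5011, -0.3694]] c [ 0.5584 -0.2721]
sides [np.float64(0.1829), np.float64(0.1282), np.float64(0.1818), np.float64(0.13)]
yaw deg 5.4709541586557835 4.67144562429789
tape [ 0.38573521 -0.38132789  0.        ] [0.38523668 0.41002338 0.        ]
beaker [ 0.546 -0.271  0.   ]
big [ 0.543 -0.443  0.   ]
purple [ 0.427 -0.435  0.   ]
green [ 0.694 -0.369  0.   ]
pad [ 0.524 -0.116  0.   ]
bottle [ 0.446 -0.049  0.   ]
```

```bash
python3 - <<'E'
from h import *
def tri(a,b):
    M=[]
    for n in('scene0','side0'):
        d=np.load('pics/'+n+'.npy',allow_pickle=True).item()
        K=np.array([[d['fx'],0,d['cx']],[0,d['fy'],d['cy']],[0,0,1]])
        M.append(K@np.c_[cv2.Rodrigues(np.array(d['rvec'],float))[0],np.ravel(d['tvec'])])
    X=cv2.triangulatePoints(M[0],M[1],np.array(a,float).reshape(2,1),np.array(b,float).reshape(2,1)).ravel();return (X[:3]/X[3]).round(3)
for n,a,b in [('gauge red top',(317,125),(328,132)),('gauge bottom',(316,191),(324,203)),('washbottle top',(337,91),(354,136)),('bottle cap top',(275,181),(285,172)),('box front bottom corner?',(267,33),(305,113)),('weight?',(264,187),(284,172)),('stand clamp',(187,22),(240,103)),('white bottle cap',(433,160),(437,172))]: print(n,tri(a,b))
print(ray('scene0',306,118,0),ray('scene0',267,88,0))
E
python3 - <<'E'
import cv2
a=cv2.imread('pics/side0.png')[50:230,200:420]
cv2.imwrite('pics/c2.png',cv2.resize(a,None,fx=3.3,fy=3.3,interpolation=cv2.INTER_CUBIC))
E
```

```text
gauge red top [ 0.586 -0.036  0.222]
gauge bottom [ 0.558 -0.071  0.029]
washbottle top [0.754 0.11  0.163]
bottle cap top [ 0.443 -0.065  0.134]
box front bottom corner? [0.734 0.467 0.18 ]
weight? [ 0.42  -0.071  0.137]
stand clamp [0.526 0.622 0.212]
white bottle cap [ 0.805 -0.235  0.139]
[0.721887   0.22776152 0.        ] [0.70003219 0.43673963 0.        ]
```

View pics/c2.png

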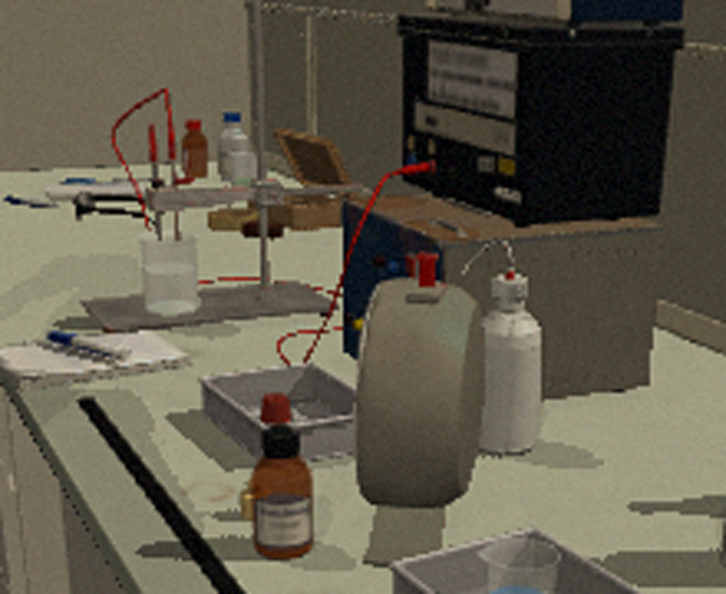

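The drum-shaped carboy at about (0.57, -0.05) is 0.22 m tall and close to the line I need, so I'll cross above it. First I rise, turn the tool square to the tray and swing over.

{"name": "step_arm", "arguments": {
  "deltas": [
    [[0, 0, -0.015, 0, 0, -0.095, 0.0854], [0, 0, -0.015, 0, 0, -0.095, 0.0854], [0, 0, -0.015, 0, 0, -0.095, 0.0854], [0, 0, -0.01, 0, 0, -0.095, 0.0854], [-0.0147, -0.0333, 0, 0, 0, 0, 0.0854], [-0.0147, -0.0333, 0, 0, 0, 0, 0.0854], [-0.0147, -0.0333, 0, 0, 0, 0, 0.0854], [-0.0147, -0.0333, 0, 0, 0, 0, 0.0854], [-0.0147, -0.0333, 0, 0, 0, 0, 0.0854], [-0.0147, -0.0333, 0, 0, 0, 0, 0.0854], [-0.0147, -0.0333, 0, 0, 0, 0, 0.0854], [-0.0147, -0.0333, 0, 0, 0, 0, 0.0854], [-0.0147, -0.0333, 0, 0, 0, 0, 0.0854], [-0.0147, -0.0333, 0, 0, 0, 0, 0.0854], [-0.0147, -0.0333, 0, 0, 0, 0, 0.0854], [-0.0147, -0.0333, 0, 0, 0, 0, 0.0854], [-0.0147, -0.0333, 0, 0, 0, 0, 0.0854], [-0.0147, -0.0333, 0, 0, 0, 0, 0.0854]]
  ]
}}

```text
t: 1.6
tool_pos: [0.4408, 0.1979, 0.3113]
ee_rot: [-0.0, -0.044, 0.999, 0.0]
force: [0.7, 0.9, -0.3]
finger_gap: 0.0849
grasp_force: 0.0
```

{"name": "step_arm", "arguments": {
  "deltas": [
    [[-0.0024, -0.0346, 0, 0, 0, 0, 0.0854], [-0.0024, -0.0346, 0, 0, 0, 0, 0.0854], [-0.0024, -0.0346, 0, 0, 0, 0, 0.0854], [-0.0024, -0.0346, 0, 0, 0, 0, 0.0854], [-0.0024, -0.0346, 0, 0, 0, 0, 0.0854], [-0.0024, -0.0346, 0, 0, 0, 0, 0.0854], [-0.0024, -0.0346, 0, 0, 0, 0, 0.0854], [-0.0024, -0.0346, 0, 0, 0, 0, 0.0854], [-0.0024, -0.0346, 0, 0, 0, 0, 0.0854], [-0.0211, -0.0239, 0, 0, 0, 0, 0.0854], [-0.0211, -0.0239, 0, 0, 0, 0, 0.0854], [-0.0211, -0.0239, 0, 0, 0, 0, 0.0854], [-0.0211, -0.0239, 0, 0, 0, 0, 0.0854], [-0.0211, -0.0239, 0, 0, 0, 0, 0.0854], [-0.0211, -0.0239, 0, 0, 0, 0, 0.0854], [-0.0211, -0.0239, 0, 0, 0, 0, 0.0854], [0, 0, 0.035, 0, 0, 0, 0.0854], [0, 0, 0.035, 0, 0, 0, 0.0854], [0, 0, 0.03, 0, 0, 0, 0.0854], [0, 0, 0, 0, 0, 0, 0.0854]]
  ]
}}

```text
t: 3.27
tool_pos: [0.6482, -0.261, 0.2048]
ee_rot: [-0.004, -0.044, 0.999, 0.001]
force: [-1.0, 1.0, -0.2]
finger_gap: 0.0854
grasp_force: 0.0
```

```bash
python3 - <<'E'
from h import *
s,d=snap('wrist','w1.png'); np.save('pics/w1s.npy',s,allow_pickle=True); print(s['tool_pos'],s['ee_rot'],d['hand_eye'],d['fx'])
E
```

```text
[ 0.64823558 -0.26101221  0.20482103] [-0.00424464 -0.04355474  0.9990411   0.00135925] [[ 1.46412233e-03 -9.45014365e-01 -3.27025544e-01  8.37642431e-02]
 [ 9.99998734e-01  1.58747100e-03 -1.10274012e-04  1.19066827e-03]
 [ 6.23354092e-04 -3.27024969e-01  9.45015493e-01 -1.18711867e-01]
 [ 0.00000000e+00  0.00000000e+00  0.00000000e+00  1.00000000e+00]] 292.32501733086207
```

View pics/w1.png

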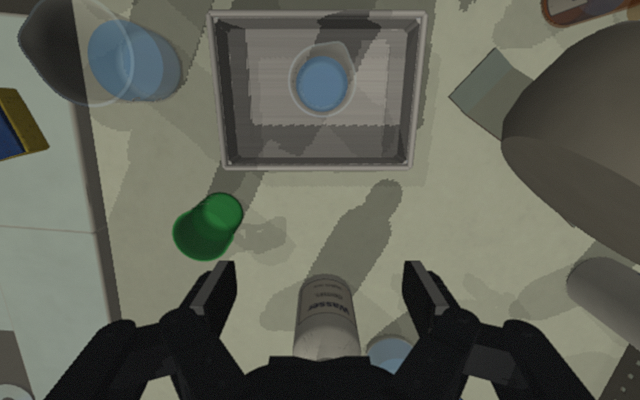

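The wrist view shows the tray upright in the picture. Its far rim runs (219,169)–(411,170), with front corners at (209,11) and (426,11). The beaker is at (322,82), the green cup at (215,225), and the drum is clear at right.

```bash
python3 - <<'E'
from h import *
from scipy.spatial.transform import Rotation as Ro
d=np.load('pics/w1.npy',allow_pickle=True).item(); s=np.load('pics/w1s.npy',allow_pickle=True).item()
R=Ro.from_quat(np.roll(s['ee_rot'],-1)).as_matrix();H=d['hand_eye'];p=s['tool_pos']
def w(u,v,z):
    r=R@H[:3,:3]@np.array([(u-d['cx'])/d['fx'],(v-d['cy'])/d['fy'],1]);c=p+R@H[:3,3];return (c+r*(z-c[2])/r[2])[:2]
C=np.array([w(*q,.043) for q in[(426,11),(411,170),(219,169),(209,11)]])
print(C.round(4).tolist(),C.mean(0));y=C[1]-C[2];print(np.degrees(np.arctan2(-y[0],y[1])))
print('far mid',C[1:3].mean(0),'green',w(200,250,0),w(240,210,.0))
print('tool x,y',R[:,0].round(4),R[:,1].round(4))
E
```

```text
[[0.4851, -0.1844], [0.6192, -0.1714], [0.6347, -0.3587], [0.5012, -0.3642]] [ 0.5600402  -0.26968499]
4.741649990812411
far mid [ 0.62697269 -0.26504829] green [ 0.74984789 -0.39807877] [ 0.69259897 -0.34893955]
tool x,y [-0.9962 -0.087   0.0084] [-0.087   0.9962  0.0031]
```

{"name": "step_arm", "arguments": {
  "deltas": [
    [[-0.008, -0.0035, 0, 0, 0, 0, 0.0854], [0, 0, 0.03, 0, 0, 0, 0.0854], [0, 0, 0.03, 0, 0, 0, 0.0854], [0, 0, 0.03, 0, 0, 0, 0.0854], [0, 0, 0.03, 0, 0, 0, 0.0854], [0, 0, 0.02, 0, 0, 0, 0.0854], [0, 0, 0.015, 0, 0, 0, 0.0854], [0, 0, 0.01, 0, 0, 0, 0.0854], [0, 0, 0.006, 0, 0, 0, 0.0854], [0, 0, 0, 0, 0, 0, 0.0854], [0, 0, 0, 0, 0, 0, 0.0854]]
  ]
}}

```text
t: 4.23
tool_pos: [0.6598, -0.2655, 0.0415]
ee_rot: [0.001, -0.044, 0.999, -0.0]
force: [1.2, 0.0, -0.3]
finger_gap: 0.0851
grasp_force: 0.0
```

```bash
python3 - <<'E'
from h import *
s,d=snap('side','s2.png');a=d['image'][150:310,280:480,::-1]
cv2.imwrite('pics/c3.png',cv2.resize(a,None,fx=3.5,fy=3.5,interpolation=cv2.INTER_CUBIC))
E
```

```text
(no output)
```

View pics/c3.png

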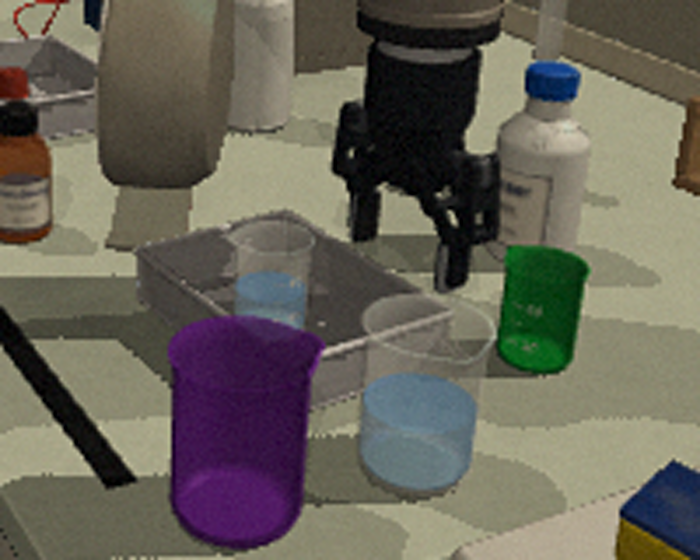

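The tips are behind the far wall, clear of the green cup, and about 30 mm up. I'll lower them and drag slowly, straightening as I go.

{"name": "step_arm", "arguments": {
  "deltas": [
    [[0, 0, 0.007, 0, 0, 0, 0.0854], [0, 0, 0.007, 0, 0, 0, 0.0854], [0, 0, 0, 0, 0, 0, 0.0854], [0.005, 0.0004, 0, 0, 0, 0, 0.0854], [0.005, 0.0004, 0, 0, 0, 0, 0.0854], [0.005, 0.0004, 0, 0, 0, 0, 0.0854], [0.004, 0.0003, 0, 0, 0, 0, 0.0854], [0.004, 0.0003, 0, 0, 0, 0, 0.0854], [0.004, 0.0003, 0, 0, 0, 0.007, 0.0854], [0.005, 0.0003, 0, 0, 0, 0.007, 0.0854], [0.005, 0.0003, 0, 0, 0, 0.007, 0.0854], [0.005, 0.0003, 0, 0, 0, 0.007, 0.0854], [0.005, 0.0003, 0, 0, 0, 0.007, 0.0854], [0.005, 0.0003, 0, 0, 0, 0.007, 0.0854], [0.005, 0.0003, 0, 0, 0, 0.007, 0.0854], [0.005, 0.0003, 0, 0, 0, 0.007, 0.0854], [0.005, 0.0002, 0, 0, 0, 0.007, 0.0854], [0.005, 0.0002, 0, 0, 0, 0.007, 0.0854], [0.005, 0, 0, 0, 0, 0.007, 0.0854], [0, 0, 0, 0, 0, 0, 0.0854]]
  ]
}}

```text
t: 5.95
tool_pos: [0.5806, -0.2655, 0.0263]
ee_rot: [-0.0, -0.004, 1.0, 0.0]
force: [0.2, -0.7, 0.2]
finger_gap: 0.0854
grasp_force: 0.0
```

```bash
python3 - <<'E'
from h import *
s,d=snap('scene','s3.png');a=d['image'][170:340,250:450,::-1]
print(s['tool_pos'],s['ee_rot'],s['force'])
cv2.imwrite('pics/c4.png',cv2.resize(a,None,fx=3.5,fy=3.5,interpolation=cv2.INTER_CUBIC))
E
```

```text
[ 0.58064317 -0.26549604  0.0262838 ] [-4.16211529e-04 -4.41168309e-03  9.99990172e-01  1.40276775e-04] [ 0.20043108 -0.74930558  0.19491003]
```

View pics/c4.png

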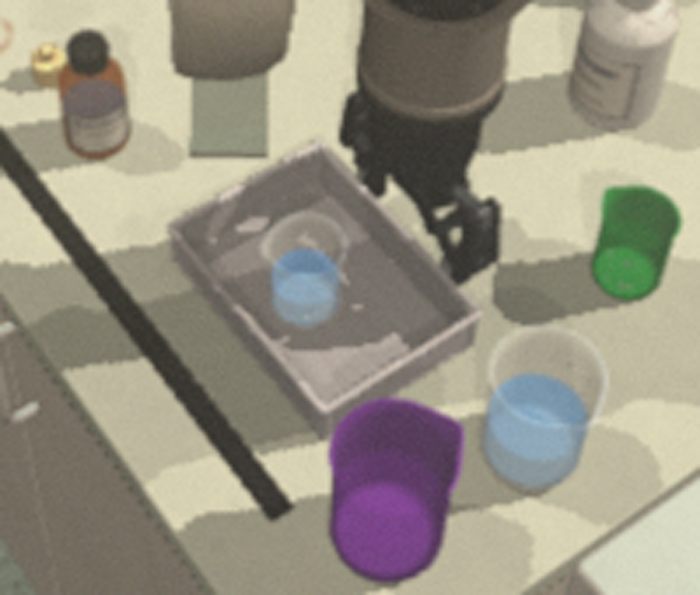

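The tray has moved square and the beaker is standing. Rim corners in the crop are (168,226), (318,145), (481,316) and (325,415). I'll compute the distance left.

```bash
python3 - <<'E'
from h import *
P=lambda x,y,z:ray('s3',(x+.5)/3.5-.5+250,(y+.5)/3.5-.5+170,z)[:2]
C=np.array([P(x,y,.043) for x,y in [(168,226),(318,145),(481,316),(325,415)]])
print(C.round(4).tolist(),C.mean(0)); y=C[0]+C[1]-C[2]-C[3]; print(np.degrees(np.arctan2(-y[0],y[1])))
print('to go',C.mean(0)[0]-.0655-.3855)
E
```

```text
[[0.4336, -0.1737], [0.5637, -0.1744], [0.5659, -0.3572], [0.4347, -0.3587]] [ 0.49948501 -0.26602254]
0.5331346518244809
to go 0.04848500641341641
```

{"name": "step_arm", "arguments": {
  "deltas": [
    [[0.005, 0, 0, 0, 0, 0, 0.0854], [0.005, 0, 0, 0, 0, 0, 0.0854], [0.005, 0, 0, 0, 0, 0, 0.0854], [0.005, 0, 0, 0, 0, 0, 0.0854], [0.005, 0, 0, 0, 0, 0, 0.0854], [0.005, 0, 0, 0, 0, 0, 0.0854], [0.005, 0, 0, 0, 0, 0, 0.0854], [0.005, 0, 0, 0, 0, 0, 0.0854], [0.004, 0, 0, 0, 0, 0, 0.0854], [0.003, 0, 0, 0, 0, 0, 0.0854], [0, 0, 0, 0, 0, 0, 0.0854], [0, 0, 0, 0, 0, 0, 0.0854]]
  ]
}}

```text
t: 7.0
tool_pos: [0.5347, -0.266, 0.0264]
ee_rot: [-0.0, -0.005, 1.0, 0.0]
force: [-0.2, -0.1, 0.5]
finger_gap: 0.0854
grasp_force: 0.0
```

```bash
python3 - <<'E'
from h import *
s,d=snap('scene','s4.png');a=d['image'][170:340,250:450,::-1]
print(s['tool_pos'],s['ee_rot'],s['force'])
cv2.imwrite('pics/c5.png',cv2.resize(a,None,fx=3.5,fy=3.5,interpolation=cv2.INTER_CUBIC))
E
```

```text
[ 0.53470726 -0.26595847  0.02637629] [-7.58251997e-05 -4.99487773e-03  9.99987523e-01  9.96808018e-06] [-0.1928126  -0.11230303  0.45598016]
```

View pics/c5.png

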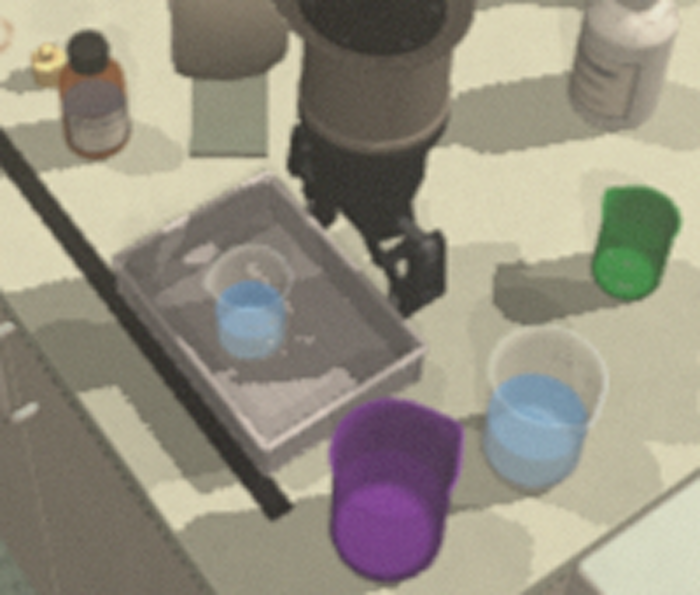

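The front rim now stands over the tape, with corners (114,258), (267,172), (425,351) and (265,451). The foot of the front-right corner is near (268,474). The beaker is upright and the purple beaker untouched.

```bash
python3 - <<'E'
from h import *
P=lambda x,y,z:ray('s4',(x+.5)/3.5-.5+250,(y+.5)/3.5-.5+170,z)[:2]
C=np.array([P(x,y,.043) for x,y in [(114,258),(267,172),(425,351),(265,451)]])
print(C.round(4).tolist(),C.mean(0)); y=C[0]+C[1]-C[2]-C[3]; print(np.degrees(np.arctan2(-y[0],y[1])))
print('to go',C.mean(0)[0]-.065-.3855,'foot',P(268,474,0),'tape',P(279,510,0))
E
```

```text
[[0.3879, -0.1756], [0.5186, -0.1738], [0.5178, -0.3575], [0.3881, -0.358]] [ 0.45308503 -0.2662085 ]
-0.09899368995540536
to go 0.0025850325740560676 foot [ 0.39390135 -0.3532933 ] tape [ 0.38493866 -0.37847377]
```

{"name": "step_arm", "arguments": {
  "deltas": [
    [[0.002, 0, 0, 0, 0, 0, 0.0854], [0.0015, 0, 0, 0, 0, 0, 0.0854], [0, 0, 0, 0, 0, 0, 0.0854], [0, 0, 0, 0, 0, 0, 0.0854], [-0.006, 0, 0, 0, 0, 0, 0.0854], [-0.01, 0, 0, 0, 0, 0, 0.0854], [-0.01, 0, 0, 0, 0, 0, 0.0854], [0, 0, 0, 0, 0, 0, 0.0854], [0, 0, -0.02, 0, 0, 0, 0.0854], [0, 0, -0.03, 0, 0, 0, 0.0854], [0, 0, -0.04, 0, 0, 0, 0.0854], [0, 0, -0.04, 0, 0, 0, 0.0854], [0, 0, -0.04, 0, 0, 0, 0.0854], [0, 0, -0.03, 0, 0, 0, 0.0854], [0, 0, 0, 0, 0, 0, 0.0854], [0, 0, 0, 0, 0, 0, 0.0854], [0, 0, 0, 0, 0, 0, 0.0854], [0, 0, 0, 0, 0, 0, 0.0854]]
  ]
}}

```text
t: 8.55
tool_pos: [0.557, -0.2653, 0.2251]
ee_rot: [-0.001, -0.005, 1.0, 0.0]
force: [0.0, -0.3, -0.8]
finger_gap: 0.0857
grasp_force: 0.0
```

```bash
python3 - <<'E'
from h import *
s,d=snap('scene','s5.png');a=d['image'][170:340,250:450,::-1]
print(s['tool_pos'],s['force'])
cv2.imwrite('pics/c6.png',cv2.resize(a,None,fx=3.5,fy=3.5,interpolation=cv2.INTER_CUBIC))
E
```

```text
[ 0.55695008 -0.26527151  0.22511486] [ 0.03965444 -0.2738782  -0.76728916]
```

View pics/c6.png

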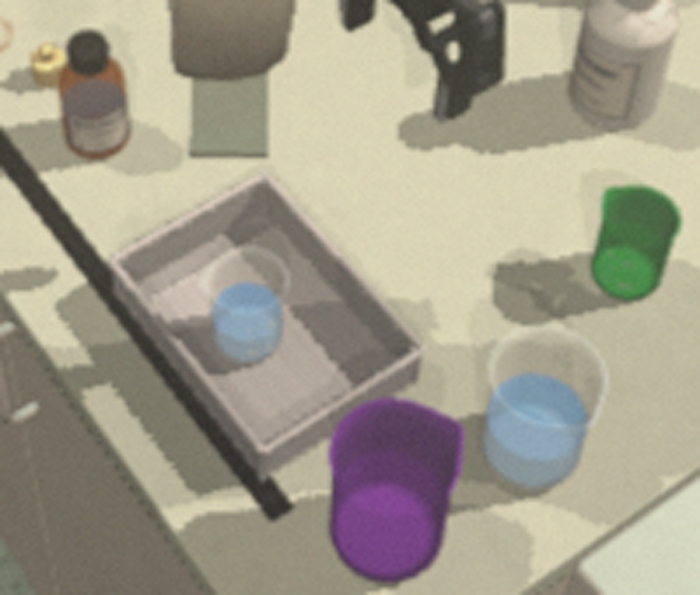

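The tray is standing on the tape, square and flat. The beaker is upright, the fingers are clear, and the bottle and weight have not moved.

```bash
python3 -c "
from bench import env
print(env.finish_job())"
```

```text
the job is handed in; nothing more can be done
None
```

I dragged the beaker tray to the tape and handed the job in: by my camera estimates its front wall is within a few millimetres of the strip's centre line and parallel to it, the beaker is standing, and the gripper is clear (no verdict was returned).

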